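# Stow a paint tin in the spares chest with a folding lid brace

### The arm

A 6-joint arm with a two-finger parallel gripper is mounted at the origin on the work surface. World frame = base frame: x ahead of the robot, y to its left, z up, the work surface at z = 0. Lengths are in m, angles in rad, forces in N, time in s.
With the tool pointing down it reaches from about 0.3 to 0.825 m from the base axis. Payload 5.4 kg.
Tool frame: the origin (TCP) lies on the centre line of the jaws, within the pads' length; the fingertips stand 8 mm ahead of it and the grasp point (between the pads) lies 11 mm behind it; z points along the fingers, y is the line along which they close (so a half turn about z gives the same grasp; the last joint's range is limited). The gripper opens to 92 mm and grips with 3 to 60 N. Pads are 20 mm wide; open, the fingers measure 128 mm over their backs; the gripper's body (75 mm by 189 mm) begins 69 mm behind the grasp point.
Start: joints at [-1.398, 0.158, 1.597, -0, 1.386, -0.21], TCP at [0.215, -0.533, 0.223] pointing down, gripper open.
Joint ranges: [-2.91, 2.91], [-0.94, 2.29], [0.18, 2.7], [-1.29, 4.43], [0.17, 2.64], [-3, 3]. Speed limits (rad/s): [2.57, 2.57, 3.14, 3.14, 3.14, 3.14].

### API

Orientations are given as [roll, pitch, yaw] about the fixed x, y, z axes, in that order (R = Rz(yaw) Ry(pitch) Rx(roll)).
In Python, from station import env gives the robot as it stands.
- The arm moves only by the shell command python3 -m jog 'ROWS'. ROWS is JSON, a list of rows, each a list of 7 numbers: the closure, from -1 (fully open) to 1 (shut), then the shift along the world's x, y, z in mm, then the turn, a rotation vector about the world's x, y, z in degrees. In form: [[gripper, x, y, z, ax, ay, az], ...]. A call has 1 to 8 rows; each row is the pose to reach, as a shift and turn from the pose commanded when the call began; what a row does not reach only later rows make up. A row lasts 1/12 s, in which the tool goes at most 41.7 mm and 7.16 degrees, less where a joint would pass 70% of its speed; a pose out of reach is approached as far as the arm can. A call with a gripper value outside its range is refused whole. The fingers move at their own pace and stop on an object; the grip force is fixed at half the most. Time passes only in rows, so rows that repeat a pose let the fingers close. It gives the time, the measured TCP pose, the force, the opening and the grip force at its end, in the units of the state.
- env.read_state(): the state, without advancing time (a new reading comes with each control period).
- env.get_image(name): name is "scene" or "top" or "wrist"; returns a dict with "image" (480x640x3 uint8, red, green, blue), "camera_matrix" (3x3 intrinsics, pixels), "camera_from_world" (4x4, takes a point from world to camera coordinates); the wrist camera has in their place "mount" (4x4, takes a point from camera to tool coordinates, whose origin is the TCP and whose axes are the flange's). Camera axes: x right, y up, looking along -z (the intrinsics and any distortion apply to the point x, -y, -z); pixel columns grow to the right and rows downward; lengths in m; the calibration is good to about 2 mm. The wrist camera is an equidistant fisheye: a pixel r from the principal point sees the ray r / f radians off the axis. A picture is of the moment at which its call begins: read the wrist's pose just before it. There is no depth.
- env.close_job(): hands the job in; it is judged then, once.
The state is a dict: "time_s": time; "qpos": joint angles; "dq": joint speeds; "tau": joint torques, N m; "tcp_pos": TCP position; "orientation": TCP orientation; "wrist_force": force on the tool from outside, world axes, zero at the start; "moment": the same for the moment, N m; "opening": finger opening in m; "grip_force": force on a finger pad.
Only numpy, scipy, OpenCV 4.12 (cv2) and the standard library are available. Lean on these libraries where they do the work, as an engineer would, in place of code of your own. Each camera call takes 0.05 s, during which the arm holds its last target. There are 200 camera calls.

### The job

Put the small paint tin away in the steel chest: raise the lid by its bar until its folding brace locks and the lid stands open by itself, and set the tin down upright inside without dropping it. Then lift the knee of the brace by its pin so that it unlocks and folds, and lower the lid fully closed without letting it slam. Do not force the brace, or its clamped foot will slip, and leave the jar, tape roll and carton alone.

Things in the scene. Friction and masses are not known exactly. Their poses are not given: they have to be found in the camera images.
- chest: Grey open-topped steel chest, bolted to the bench, outside 180 (its x) x 260 (its y) x 110 mm high, walls and floor 6 mm. Origin: centre of its underside; z up; its -x side (front, with the lid's bar) faces the robot, the lid is hinged along its +x top edge, the brace is outside its -y end.
- lid (a joint): Lid angle: 0 closed (at the start), grows as it rises. The brace pulls taut between 1.25 and 1.5 rad, depending on where its foot is clamped. Just there the knee tips through straight to its stop by its own weight; eased back 0.04 to 0.1 rad, the lid then stands. Let go 0.03 rad or more before that it falls shut. Lid weight 6 to 8 N, no friction.
- lid_hinge (a point): Middle of the lid's hinge line, 111 mm above the bench, at the chest's x = +90 mm; the line runs along the chest's y.
- lid_bar (a point): Centre of the lid's round steel pull bar, 12 mm diameter, 110 mm free length along the chest's y. It stands 50 mm in front of the lid's edge in the plane of the lid, 230 mm from the hinge line: level with the chest's rim when closed, the top of the lid when open.
- knee_pin (a point): Grip centre of the knee pin: a round steel pin, 14 mm diameter, 62 mm long, along the chest's y, standing out from the knee of the brace, with a 20 mm flange at its end. This point is 54 mm out from the chest's -y end, the flange 22 mm further out. The pin moves on a circle of 86 mm radius about the foot. Lid closed: pin in front of (-x of) the foot and low.
- brace_slot (a point): Middle of the upright slot on the chest's -y end, 55 mm above the bench and 5 mm in front of the chest's centre. The brace's foot pivot is clamped in it within 9 mm above or below this point (not measured). The brace has two flat steel links, each 86 mm between pivots: foot to knee, and knee to a pivot on the lid.
- lid_pivot (a point): Upper pivot of the brace, on the lid's -y edge, 100 mm from the hinge line. Locked, the pin lies rearward of and above the foot, the knee 0.36 rad past straight against its stop. To fold, the pin is carried up and forward (-x) over the foot: this first lifts the lid slightly past straight, then the lid's weight pushes the pin on, forward and down, and the lid falls if the pin is not held back.
- clamp (a joint): Slip of the brace's foot in its friction clamp, in m along the chest's z, 0 when not slipped. The clamp slips at about 32 N. That is reached by only some 11 N on the lid bar (square to the lid) once the brace is taut.
- tin_center (a point): Centre (half-way up) of the paint tin to be stowed: a plain steel tin with a paper band, 62 mm diameter, 80 mm high, 0.25 to 0.5 kg, standing upright left of the chest; z along its axis.
- tin: The same paint tin; origin at the centre of its underside.
- jar: Brown glass jar with white cap, 54 mm diameter, 100 mm high; bystander. Origin at its underside.
- tape: Roll of grey tape, 76 mm outside diameter, 45 mm high; bystander. Origin at its underside.
- carton: Small cardboard carton 110 x 90 x 60 mm high, right of the chest; bystander. Origin at its underside.

How it is judged:
By the outcome, as a careful person would: the job done as asked, in the order asked, and still so for the second after the job is handed in, with the robot touching nothing.
It also fails if it takes over 72 s, if anything falls off the work surface, if the arm or the gripper's body presses on something with over 40 N, if the wrist force passes 120 N, or if a joint passes its speed limit or range.

## Working session

There is one attempt and no reset: what is moved stays moved. The work goes in short steps, Python scripts to look and compute and a shell command to move; the robot and the scene stay as the last step left them, time stands still between calls to the robot, and variables do not carry over. Pictures are saved under pics/ and viewed, at most 10 in all, crops included, and the job is handed in when it is done.

```bash
mkdir -p pics; ls; python3 - <<'E'
from station import env
import cv2,json
s=env.read_state();print(s)
for n in("scene","top"):
    d=env.get_image(n);cv2.imwrite(f"pics/{n}0.png",d["image"][:,:,::-1]);print(n,d["camera_matrix"],d["camera_from_world"],[k for k in d])
E
```

```text
pics
{'time_s': 0.0, 'qpos': array([-1.39808359e+00,  1.59074043e-01,  1.59823302e+00, -2.85986054e-05,
        1.38616576e+00, -2.10089968e-01]), 'dq': array([ 0.00030505,  0.00031451, -0.00044028,  0.00026552,  0.00059491,
       -0.00211003]), 'tau': array([-9.19063677e-04, -3.85579741e+01, -3.22105372e+01,  6.98173977e-02,
        3.78308538e-02, -1.69077939e-04]), 'tcp_pos': array([ 0.21464541, -0.53277823,  0.22160446]), 'orientation': array([-3.13974797e+00, -3.64619741e-04,  3.82807644e-01]), 'wrist_force': array([-0.07868877,  0.070612  , -0.25478843]), 'moment': array([-0.03117442, -0.06349767, -0.03427023]), 'grip_force': 0.0, 'opening': 0.09179942845258927}
scene [[553.31063417   0.         312.09271855]
 [  0.         553.31063417 252.44823462]
 [  0.           0.           1.        ]] [[ 0.53260534  0.84623795  0.01459046 -0.22479241]
 [-0.67721693  0.41576022  0.60705903  0.34788768]
 [ 0.50765026 -0.33320379  0.79452278 -1.6771913 ]
 [ 0.          0.          0.          1.        ]] ['image', 'camera_matrix', 'camera_from_world']
top [[513.10770114   0.         319.48874964]
 [  0.         513.10770114 235.55470391]
 [  0.           0.           1.        ]] [[ 0.02787579 -0.99960047 -0.00467284 -0.09400578]
 [ 0.98981057  0.02694918  0.13981691 -0.57241321]
 [-0.13963512 -0.00852274  0.99016635 -1.13174066]
 [ 0.          0.          0.          1.        ]] ['image', 'camera_matrix', 'camera_from_world']
```

View pics/scene0.png

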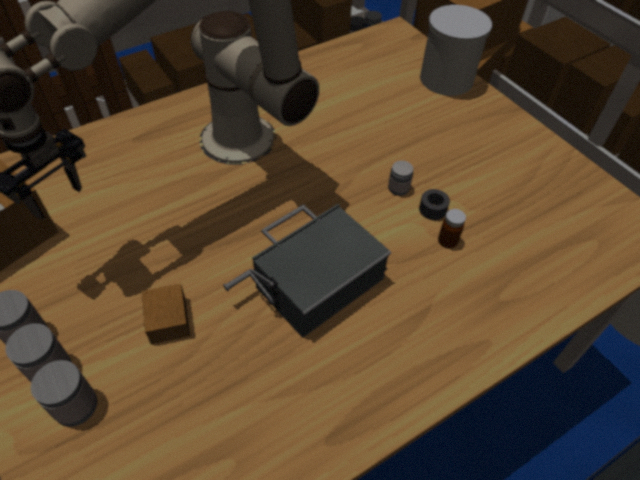

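View pics/top0.png

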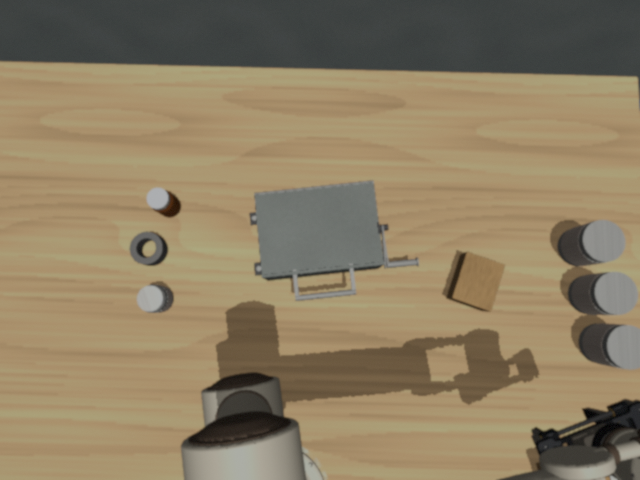

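The scene shows the chest closed, with the brace pin sticking out on its -y side. In the top view the lid corners are about (255,193), (373,181), (384,266) and (264,277), the bar runs (297,298)-(354,293), the pin (388,263)-(418,262), and the tin cap is at (153,298).

```bash
cat > h.py <<'E'
import numpy as np, cv2
from station import env
def proj(d,P):
    c=d["camera_from_world"];q=np.atleast_2d(P)@c[:3,:3].T+c[:3,3]
    q=np.c_[q[:,0],-q[:,1],-q[:,2]]@d["camera_matrix"].T
    return q[:,:2]/q[:,2:]
def ray(d,uv):
    c=d["camera_from_world"];R=c[:3,:3];o=-R.T@c[:3,3]
    v=np.linalg.inv(d["camera_matrix"])@[uv[0],uv[1],1]
    return o,R.T@(v*[1,-1,-1])
def onz(d,uv,z):
    o,v=ray(d,uv);return o+v*(z-o[2])/v[2]
def rect(d,z,x0=.3,x1=.8,y0=-.3,y1=.5):  # 1px=1mm, row down=-x, col right=-y
    W=[(x1,y1,z),(x1,y0,z),(x0,y0,z),(x0,y1,z)]
    w,h=int((y1-y0)*1000),int((x1-x0)*1000)
    H=cv2.getPerspectiveTransform(proj(d,W).astype(np.float32),np.float32([(0,0),(w,0),(w,h),(0,h)]))
    return cv2.warpPerspective(d["image"],H,(w,h),flags=cv2.INTER_CUBIC)
E
python3 - <<'E'
from h import *
d=env.get_image("top")
for n,uv,z in [("tin",(152,297.5),.08),("jar",(158,198.5),.1),("tape",(148,248),.045)]:print(n,onz(d,uv,z).round(3))
r=rect(d,.113);cv2.imwrite("pics/r.png",r[:,:,::-1])
for uv in [(255,193),(373,181),(384,266),(264,277),(297,298),(354,293)]:print(onz(d,uv,.112).round(3))
E
```

```text
tin [0.423 0.281 0.08 ]
jar [0.639 0.277 0.1  ]
tape [0.535 0.31  0.045]
[0.654 0.064 0.112]
[ 0.687 -0.192  0.112]
[ 0.503 -0.218  0.112]
[0.473 0.036 0.112]
[ 0.431 -0.035  0.112]
[ 0.444 -0.155  0.112]
```

View pics/r.png

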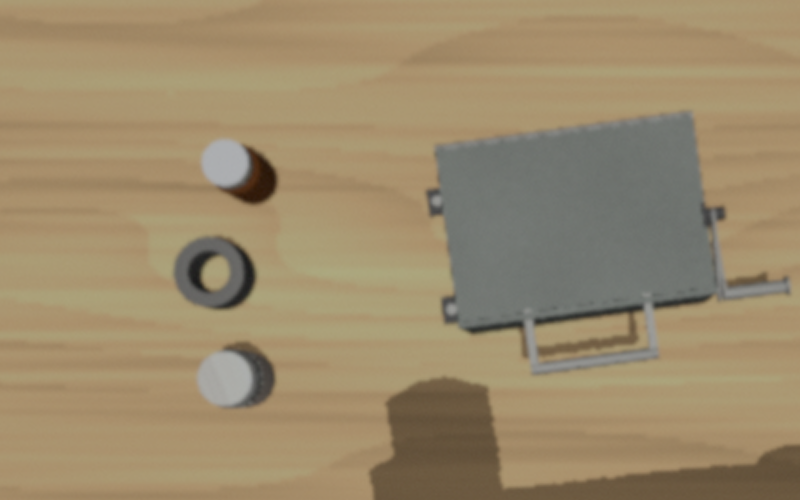

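The rectified top view (1 px = 1 mm at z = 113 mm, row 0 = x 0.8, col 0 = y 0.5) gives:
- Chest yaw is about 0.137 rad.
- The bar centre is about (594,362), i.e. x 0.438, y -0.094.
- The back edge middle is (562,130), so the hinge is about (0.667,-0.063).

Next I move above the bar.

```bash
python3 -m jog '[[0.3,40,70,10,0,0,7],[0.3,75,105,10,0,0,14],[0.3,100,140,10,0,0,21],[0.3,115,180,10,0,0,28],[0.3,130,220,10,0,0,35],[0.3,145,255,10,0,0,42],[0.3,160,290,10,0,0,49],[0.3,180,330,10,0,0,56]]'; python3 -m jog '[[0.3,20,40,0,0,0,7],[0.3,44,80,0,0,0,14],[0.3,44,108,0,0,0,20],[0.3,44,108,0,0,0,20]]'; python3 - <<'E'
from h import *
s=env.read_state();print({k:np.round(v,4) for k,v in s.items()})
d=env.get_image("wrist");cv2.imwrite("pics/w1.png",d["image"][:,:,::-1]);print(d["camera_matrix"],d["mount"])
E
```

```text
time_s: 0.82
tcp_pos: [0.376, -0.2415, 0.2323]
orientation: [-3.142, -0.0, 1.366]
wrist_force: [1.6, 0.3, -0.9]
opening: 0.0406
grip_force: 0.0
time_s: 1.15
tcp_pos: [0.4203, -0.1304, 0.2322]
orientation: [3.141, -0.003, 1.72]
wrist_force: [-0.8, 0.0, -1.1]
opening: 0.0319
grip_force: 0.0
{'time_s': np.float64(1.15), 'qpos': array([-0.5783, -0.2126,  1.9412,  0.0022,  1.4147, -0.7275]), 'dq': array([-0.0975,  0.0202, -0.0183, -0.0558, -0.0293,  0.0425]), 'tau': array([  1.2756, -24.524 , -32.7701,   0.2451,   0.1075,  -0.2882]), 'tcp_pos': array([ 0.4203, -0.1304,  0.2322]), 'orientation': array([ 3.1415e+00, -2.7000e-03,  1.7196e+00]), 'wrist_force': array([-0.7699,  0.0448, -1.0877]), 'moment': array([-0.1004, -0.0876, -0.0285]), 'grip_force': np.float64(0.0), 'opening': np.float64(0.0319)}
[[371.64829954   0.         318.34734719]
 [  0.         371.64829954 233.01923351]
 [  0.           0.           1.        ]] [[-3.61337368e-04  9.54520010e-01  2.98146641e-01  8.52974744e-02]
 [ 9.99999858e-01  4.61871545e-04 -2.66742283e-04  1.09784752e-03]
 [-3.92316297e-04  2.98146502e-01 -9.54520041e-01 -1.61548224e-01]
 [ 0.00000000e+00  0.00000000e+00  0.00000000e+00  1.00000000e+00]]
```

View pics/w1.png

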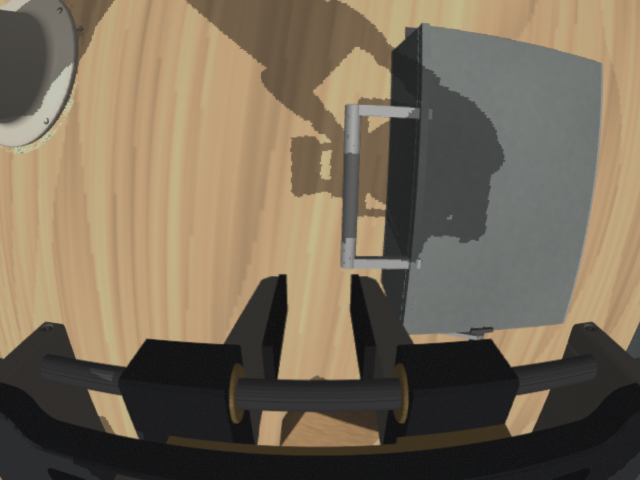

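The wrist view shows the bar from (351,110) to (348,262), with the fingers at the bottom. I cast rays onto z = 0.111.

```bash
cat >> h.py <<'E'
from scipy.spatial.transform import Rotation as Ro
def wray(d,s,uv,z):
    K=d["camera_matrix"];p=(np.array(uv)-K[:2,2])/K[0,0];r=np.hypot(*p)
    c=np.array([p[0]/r*np.sin(r),-p[1]/r*np.sin(r),-np.cos(r)])
    R=Ro.from_euler("xyz",s["orientation"]).as_matrix();M=d["mount"]
    o=s["tcp_pos"]+R@M[:3,3];v=R@M[:3,:3]@c
    return o+v*(z-o[2])/v[2]
E
python3 - <<'E'
from h import *
s=env.read_state();d=env.get_image("wrist")
g=[wray(d,s,uv,z) for uv,z in [((351,108),.111),((348,264),.111),((411,26),.111),((403,333),.111)]]
for p in g:print(p.round(4))
print((g[0]+g[1])/2,np.arctan2(*(g[1]-g[0])[:2]*[1,-1]))
h=.0*g[0]
E
```

```text
[ 0.4317 -0.0352  0.111 ]
[ 0.4495 -0.1587  0.111 ]
[0.4678 0.0379 0.111 ]
[ 0.5116 -0.2192  0.111 ]
[ 0.44059714 -0.09693396  0.111     ] 0.14268475517217485
```

```bash
python3 -m jog '[[0.3,10,17,0,0,0,0],[0.3,19,35,0,0,0,0],[0.3,19,35,-30,0,0,0],[0.3,19,35,-60,0,0,0],[0.3,19,35,-60,0,0,0],[0.3,19,35,-60,0,0,0]]'
```

```text
time_s: 1.75
tcp_pos: [0.4375, -0.1012, 0.1715]
orientation: [-3.138, -0.002, 1.707]
wrist_force: [0.9, 0.1, 0.0]
opening: 0.0322
grip_force: 0.0
```

```bash
python3 -m jog '[[0.3,2,5,-30,0,0,0],[0.3,2,5,-60,0,0,0],[0.3,2,5,-71,0,0,0],[0.3,2,5,-71,0,0,0],[0.3,2,5,-71,0,0,0]]';  python3 -m jog '[[1,0,0,0,0,0,0],[1,0,0,0,0,0,0],[1,0,0,0,0,0,0],[1,0,0,0,0,0,0],[1,0,0,0,0,0,0]]'
```

```text
time_s: 2.17
tcp_pos: [0.4417, -0.0969, 0.1032]
orientation: [3.14, 0.001, 1.708]
wrist_force: [0.2, -0.6, 0.4]
opening: 0.0317
grip_force: 0.0
time_s: 2.58
tcp_pos: [0.44, -0.0967, 0.1031]
orientation: [-3.139, 0.002, 1.71]
wrist_force: [-8.5, -2.3, 9.4]
opening: 0.0108
grip_force: 30.0
```

```bash
python3 -m jog '[[1,0,0,11.5,0,0,0],[1,0.5,0,23,0,0,0],[1,2,0.4,34.5,0,0,0],[1,3.5,0.6,45.7,0,0,0],[1,6,1,57,0,0,0],[1,9.2,1.4,68,0,0,0],[1,13,1.9,79,0,0,0],[1,17,2.5,89.6,0,0,0]]'
```

```text
time_s: 3.25
tcp_pos: [0.4584, -0.0941, 0.1921]
orientation: [3.14, 0.003, 1.709]
wrist_force: [3.2, -4.7, -6.1]
opening: 0.0109
grip_force: 30.0
```

```bash
python3 -m jog '[[1,4.6,0.7,10.4,0,0,0],[1,9.9,1.4,20.7,0,0,0],[1,15.5,2.2,30.6,0,0,0],[1,21.8,3.1,40.3,0,0,0],[1,28.4,4,49.6,0,0,0],[1,35.5,5,58.6,0,0,0],[1,43,6,67.2,0,0,0],[1,51,7.2,75.4,0,0,0]]'
# .8->1.15 : .85(78.2,172.8) .9(87,180.2) .95(96.2,187.1) 1.0(105.7,193.5) 1.05(115.6,199.5) 1.1(125.7,205) 1.15(136,209.9)
python3 -m jog '[[1,8.3,1.2,7.8,0,0,0],[1,17,2.4,15.2,0,0,0],[1,26.1,3.7,22.1,0,0,0],[1,35.5,5,28.5,0,0,0],[1,45.3,6.4,34.5,0,0,0],[1,55.3,7.8,40,0,0,0],[1,65.5,9.2,44.9,0,0,0],[1,65.5,9.2,44.9,0,0,0]]'
```

```text
time_s: 3.92
tcp_pos: [0.5079, -0.0874, 0.2673]
orientation: [-3.138, 0.003, 1.709]
wrist_force: [-2.9, -5.8, -1.2]
opening: 0.011
grip_force: 30.0
time_s: 4.58
tcp_pos: [0.5753, -0.0782, 0.3148]
orientation: [3.14, 0.004, 1.709]
wrist_force: [-5.0, -5.0, 8.3]
opening: 0.0112
grip_force: 30.0
```

```bash
python3 -m jog '[[1,4.2,0.6,3,0,0,0],[1,8.5,1.2,4.7,0,0,0],[1,12.8,1.8,6.1,0,0,0],[1,12.8,1.8,6.1,0,0,0]]'
python3 -m jog '[[1,2.1,0.3,0.7,0,0,0],[1,4.2,0.6,1.3,0,0,0],[1,4.2,0.6,1.3,0,0,0]]'
python3 - <<'E'
from h import *
d=env.get_image("scene");cv2.imwrite("pics/s1.png",cv2.resize(d["image"][150:350,200:420,::-1],None,fx=3,fy=3,interpolation=cv2.INTER_CUBIC))
print(env.read_state()["wrist_force"])
E
```

```text
time_s: 4.92
tcp_pos: [0.5872, -0.0765, 0.3196]
orientation: [3.141, 0.004, 1.708]
wrist_force: [-2.9, -6.3, 4.3]
opening: 0.0112
grip_force: 30.0
time_s: 5.17
tcp_pos: [0.5911, -0.076, 0.321]
orientation: [-3.142, 0.004, 1.708]
wrist_force: [-2.6, -5.0, 4.3]
opening: 0.0112
grip_force: 30.0
[-2.41656014 -4.86168137  4.35165093]
```

View pics/s1.png

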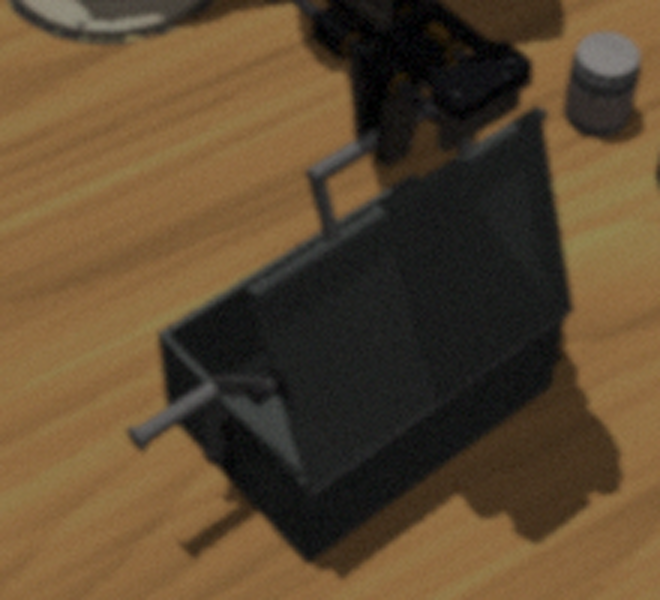

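The crop shows the lid held by the gripper. The pin's flange end is at crop (137,438), i.e. full image (246,296). I use it to estimate the foot height.

```bash
cat >> h.py <<'E'
th=.139;ex=np.array([np.cos(th),np.sin(th),0]);ey=np.array([-np.sin(th),np.cos(th),0]);ez=np.array([0,0,1.])
hinge=np.array([.440,-.0965,0])+.230*ex;C=hinge-.09*ex
def W(x,y,z):return C+x*ex+y*ey+z*ez
def pinxz(d,uv,y=-.206):
    o,v=ray(d,uv);t=(y-(o-C)@ey)/(v@ey);p=o+t*v-C;return np.array([p@ex,p[2]])
def brace(th_,s):
    P=np.array([.09-.1*np.cos(th_),.111+.1*np.sin(th_)]);F=np.array([-.005,.055+s]);D=P-F;L=np.hypot(*D)
    if L>.172:return None
    n=np.array([-D[1],D[0]])/L;k=np.sqrt(.086**2-L*L/4);return F+D/2+n*k,F+D/2-n*k,L
E
python3 - <<'E'
from h import *
d=env.get_image("scene")
print("C",C,"pin",pinxz(d,(246,296)))
T=np.linspace(1.15,1.5,1000)
for s in np.arange(-.009,.010,.003):
    b=brace(1.22,s);tt=T[np.argmin([abs((brace(t,s) or (0,0,.18))[2]-.172) for t in T])]
    tl=T[np.argmin([abs((brace(t,s) or (0,0,.18))[2]-.172*np.cos(.18)) for t in T])]
    print(round(s,3),tt.round(3),tl.round(3),b and b[0].round(3), proj(d,W(b[0][0],-.206,b[0][1])).round(1) if b else None)
print(proj(d,W(.0,-.206,.1)-0))
E
```

```text
C [ 0.57864971 -0.0771026   0.        ] pin [-0.00256917  0.14350784]
-0.009 1.249 1.207 [0.013 0.13 ] [[251.  304.4]]
-0.006 1.293 1.249 [0.007 0.134] [[248.9 301.3]]
-0.003 1.337 1.293 [0.002 0.138] [[247.5 298.9]]
0.0 1.381 1.336 [-0.002  0.141] [[246.3 296.9]]
0.003 1.426 1.38 [-0.005  0.144] [[245.3 295.1]]
0.006 1.471 1.424 [-0.008  0.147] [[244.4 293.5]]
0.009 1.5 1.468 [-0.01  0.15] [[243.6 291.9]]
[[248.3184056  307.73333307]]
```

```bash
python3 -m jog '[[1,4.3,0.6,1.5,0,0,0],[1,8.6,1.2,3,0,0,0],[1,12.9,1.8,4.4,0,0,0],[1,17.2,2.4,5.6,0,0,0],[1,21.6,3,6.6,0,0,0],[1,21.6,3,6.6,0,0,0],[1,21.6,3,6.6,0,0,0]]'
python3 - <<'E'
from h import *
s=env.read_state();p=s["tcp_pos"]-[.440,-.0967,.1031];print("theta",2*np.arctan(p[2]*0+ (p[:2]@ex[:2])/p[2]),np.hypot(p[2],1),s["wrist_force"])
E
```

```text
time_s: 5.85
tcp_pos: [0.613, -0.0729, 0.3275]
orientation: [3.141, 0.004, 1.708]
wrist_force: [-1.4, -5.5, 4.9]
opening: 0.0108
grip_force: 30.0
theta 1.3225176772199791 1.0248646115164943 [-1.35338084 -5.50811436  4.93884739]
```

```bash
python3 -m jog '[[1,2.2,0.3,0.5,0,0,0],[1,2.2,0.3,0.5,0,0,0]]' | sed -n '2p;4p'; python3 -m jog '[[1,2.2,0.3,0.5,0,0,0],[1,2.2,0.3,0.5,0,0,0]]' | sed -n '2p;4p';  python3 -m jog '[[1,2.2,0.3,0.5,0,0,0],[1,2.2,0.3,0.5,0,0,0]]' | sed -n '2p;4p'
```

```text
tcp_pos: [0.6151, -0.0726, 0.328]
wrist_force: [-1.9, -5.4, 3.0]
tcp_pos: [0.6173, -0.0723, 0.3284]
wrist_force: [-1.0, -5.2, 4.2]
tcp_pos: [0.6194, -0.0721, 0.3289]
wrist_force: [-1.7, -5.7, 4.3]
```

```bash
python3 -m jog '[[1,1,0.1,0.2,0,0,0],[1,1,0.1,0.2,0,0,0]]' | sed -n '2p;4p'; python3 - <<'E'
from h import *
d=env.get_image("scene");cv2.imwrite("pics/a.png",d["image"])
E
```

```text
tcp_pos: [0.6203, -0.0719, 0.3291]
wrist_force: [-1.7, -5.1, 3.7]
```

```bash
for i in 1 2 3; do :; done; python3 -m jog '[[1,1.1,0.1,0.2,0,0,0],[1,1.1,0.1,0.2,0,0,0]]' | sed -n '2p;4p'; python3 -m jog '[[1,1.1,0.2,0.2,0,0,0],[1,1.1,0.2,0.2,0,0,0]]' | sed -n '2p;4p';python3 -m jog '[[1,1.1,0.1,0.2,0,0,0],[1,1.1,0.1,0.2,0,0,0]]' | sed -n '2p;4p'; python3 - <<'E'
from h import *
d=env.get_image("scene");a=cv2.imread("pics/a.png")
x=cv2.absdiff(a,d["image"])[220:330,220:300].max(2);ys,xs=np.where(x>25);print(len(xs),xs.mean()+220 if len(xs) else 0,ys.mean()+220 if len(xs) else 0)
E
```

```text
tcp_pos: [0.6215, -0.0718, 0.3293]
wrist_force: [-1.1, -4.8, 4.2]
tcp_pos: [0.6226, -0.0716, 0.3295]
wrist_force: [-1.5, -5.9, 3.9]
tcp_pos: [0.6237, -0.0715, 0.3296]
wrist_force: [-1.5, -5.3, 3.1]
172 266.9186046511628 298.1918604651163
```

```bash
python3 - <<'E'
from h import *
d=env.get_image("scene");a=cv2.imread("pics/a.png")
f=lambda i:cv2.resize(i[220:340,220:310,::-1],None,fx=4,fy=4,interpolation=cv2.INTER_CUBIC)
cv2.imwrite("pics/ab.png",np.hstack([f(a),f(d["image"])]))
for s in (-.003,0,.003):print(s,[proj(d,W(b[0],-.206,b[1])).round(0) for b in (brace(1.373,s) or ())[:2]])
E
```

```text
-0.003 []
0 [array([[255., 307.]]), array([[258., 313.]])]
0.003 [array([[252., 303.]]), array([[261., 316.]])]
```

View pics/ab.png

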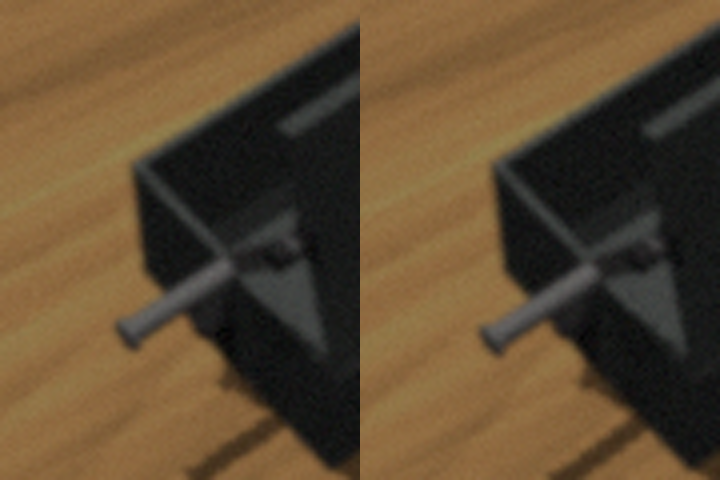

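The right crop has the pin tip at about (253,304.5) full-image. Still just short of straight, with taut near 1.40–1.41.

```bash
python3 -m jog '[[1,2.2,0.3,0.4,0,0,0],[1,2.2,0.3,0.4,0,0,0]]' | sed -n '2p;4p'; python3 -m jog '[[1,1.1,0.2,0.2,0,0,0],[1,1.1,0.2,0.2,0,0,0]]' | sed -n '2p;4p';python3 -m jog '[[1,1.1,0.1,0.2,0,0,0],[1,1.1,0.1,0.2,0,0,0]]' | sed -n '2p;4p'; python3 - <<'E'
from h import *
d=env.get_image("scene");a=cv2.imread("pics/a.png")
x=cv2.absdiff(a,d["image"])[285:330,225:275].max(2);ys,xs=np.where(x>25);print(len(xs),xs.mean()+225,ys.mean()+285,ys.max()+285)
E
```

```text
tcp_pos: [0.6261, -0.0711, 0.33]
wrist_force: [-0.1, -5.1, 3.2]
tcp_pos: [0.6272, -0.071, 0.3302]
wrist_force: [-0.1, -5.1, 2.8]
tcp_pos: [0.6283, -0.0708, 0.3304]
wrist_force: [0.3, -5.4, 4.4]
371 262.3746630727763 299.8733153638814 314
```

```bash
cat > chk.py <<'E'
from h import *
d=env.get_image("scene");a=cv2.imread("pics/a.png")
x=cv2.absdiff(a,d["image"])[285:330,225:275].max(2);ys,xs=np.where(x>25);print(len(xs),xs.mean()+225,ys.mean()+285,ys.max()+285)
E
python3 -m jog '[[1,1.1,0.2,0.2,0,0,0],[1,1.1,0.2,0.2,0,0,0]]' | sed -n '2p;4p';python3 chk.py; python3 -m jog '[[1,1.1,0.1,0.2,0,0,0],[1,1.1,0.1,0.2,0,0,0]]' | sed -n '2p;4p'; python3 chk.py
```

```text
tcp_pos: [0.6289, -0.0708, 0.3305]
wrist_force: [-3.0, -6.2, 3.8]
386 262.7279792746114 301.31088082901556 316
tcp_pos: [0.6298, -0.0706, 0.3307]
wrist_force: [-1.9, -5.9, 3.3]
387 262.51937984496124 300.93023255813955 316
```

```bash
python3 -m jog '[[1,0.8,0.1,0.1,0,0,0],[1,0.8,0.1,0.1,0,0,0]]' | sed -n '2p;4p';python3 chk.py
```

```text
tcp_pos: [0.6306, -0.0705, 0.3307]
wrist_force: [-2.4, -5.4, 4.8]
388 262.569587628866 300.83505154639175 315
```

```bash
python3 - <<'E'
from h import *
d=env.get_image("scene");s=env.read_state();print(s["time_s"],s["wrist_force"])
cv2.imwrite("pics/ab2.png",cv2.resize(d["image"][220:340,220:310,::-1],None,fx=5,fy=5,interpolation=cv2.INTER_CUBIC))
E
```

```text
8.4167 [-2.63280807 -5.72540457  3.44775263]
```

View pics/ab2.png

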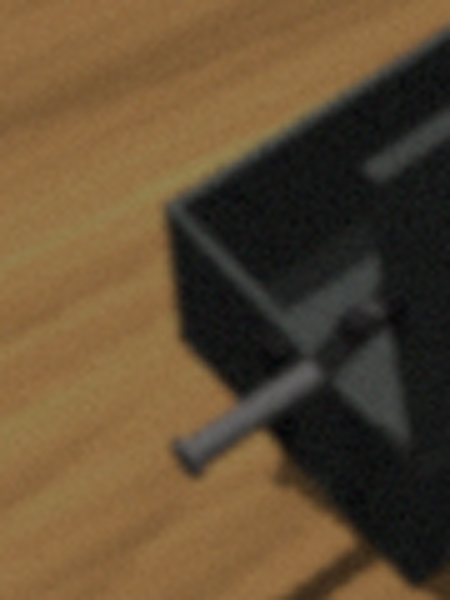

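The pin tip is now at about (258,311) full-image. I check that against the straight and past-straight predictions.

```bash
python3 - <<'E'
from h import *
d=env.get_image("scene");s=env.read_state();p=s["tcp_pos"]-[.440,-.0967,.1031];t=2*np.arctan((p[:2]@ex[:2])/p[2]);print("theta",t,pinxz(d,(258,311)))
for sl in (0,.001,.002,.003,.004):
    for tt in (1.373,t,t-.03):
        b=brace(tt,sl);print(sl,round(tt,3),b and [proj(d,W(q[0],-.206,q[1])).round(1)[0] for q in b[:2]], b and round(2*np.arccos(b[2]/.172),3))
E
```

```text
theta 1.4030848744506 [0.03857869 0.13528959]
0 1.373 [array([254.6, 307.3]), array([258.2, 312.6])] 0.154
0 1.403 None None
0 1.373 [array([254.6, 307.4]), array([258.2, 312.5])] 0.153
0.001 1.373 [array([253.4, 305.5]), array([259.4, 314.2])] 0.256
0.001 1.403 None None
0.001 1.373 [array([253.4, 305.5]), array([259.4, 314.2])] 0.256
0.002 1.373 [array([252.6, 304.2]), array([260.2, 315.2])] 0.328
0.002 1.403 [array([255. , 307.5]), array([258.5, 312.7])] 0.15
0.002 1.373 [array([252.6, 304.2]), array([260.2, 315.2])] 0.327
0.003 1.373 [array([251.9, 303. ]), array([260.8, 316.1])] 0.386
0.003 1.403 [array([253.8, 305.7]), array([259.7, 314.3])] 0.253
0.003 1.373 [array([251.9, 303.1]), array([260.8, 316.1])] 0.386
0.004 1.373 [array([251.3, 302.1]), array([261.4, 316.8])] 0.437
0.004 1.403 [array([253. , 304.3]), array([260.5, 315.4])] 0.325
0.004 1.373 [array([251.3, 302.1]), array([261.4, 316.8])] 0.437
```

```bash
cat > tip.py <<'E'
from h import *
d=env.get_image("scene");i=d["image"][285:335,235:272].astype(int)
m=((i.max(2)-i.min(2))<28)&(i.max(2)>60)
n,l,st,c=cv2.connectedComponentsWithStats(m.astype(np.uint8));k=1+np.argmax(st[1:,4]);ys,xs=np.where(l==k)
o=np.argsort(xs)[:25];print("tip",(xs[o].mean()+235).round(1),(ys[o].mean()+285).round(1),len(xs))
E
python3 tip.py; python3 -m jog '[[1,0,0,0,0,0,0],[1,0,0,0,0,0,0],[1,0,0,0,0,0,0]]' | sed -n '2p;4p'; python3 tip.py;  python3 -m jog '[[1,0.8,0.1,0.1,0,0,0],[1,0.8,0.1,0.1,0,0,0]]' | sed -n '2p;4p'; python3 tip.py
```

```text
tip 257.6 309.8 108
tcp_pos: [0.6305, -0.0705, 0.3307]
wrist_force: [-2.6, -5.4, 3.4]
tip 257.5 310.0 108
tcp_pos: [0.6312, -0.0704, 0.3308]
wrist_force: [-3.8, -5.2, 4.9]
tip 257.9 309.1 101
```

Force has risen only mildly, so the brace is taut and the knee straight. I ease back to let the knee settle.

```bash
python3 -m jog '[[1,-1.6,-0.2,-0.2,0,0,0],[1,-3.2,-0.4,-0.5,0,0,0],[1,-3.2,-0.4,-0.5,0,0,0],[1,-3.2,-0.4,-0.5,0,0,0]]' | sed -n '2p;4p'; python3 tip.py;python3 -m jog '[[1,-1.6,-0.2,-0.3,0,0,0],[1,-3.2,-0.4,-0.6,0,0,0],[1,-3.2,-0.4,-0.6,0,0,0]]' | sed -n '2p;4p'; python3 tip.py
```

```text
tcp_pos: [0.6283, -0.0708, 0.3303]
wrist_force: [-1.6, -5.0, 3.4]
tip 258.6 311.0 101
tcp_pos: [0.6252, -0.0713, 0.3298]
wrist_force: [-1.8, -6.2, 3.5]
tip 259.4 312.3 95
```

The tip moves rearward and down, so the knee is past straight. I continue easing to the stop.

```bash
python3 -m jog '[[1,-1.6,-0.2,-0.3,0,0,0],[1,-2.2,-0.3,-0.4,0,0,0],[1,-2.2,-0.3,-0.4,0,0,0]]' | sed -n '2p;4p'; python3 tip.py;python3 -m jog '[[1,-1.1,-0.2,-0.2,0,0,0],[1,-2.2,-0.3,-0.5,0,0,0],[1,-2.2,-0.3,-0.5,0,0,0]]' | sed -n '2p;4p'; python3 tip.py
```

```text
tcp_pos: [0.6232, -0.0715, 0.3294]
wrist_force: [-1.4, -5.6, 2.7]
tip 259.2 312.8 98
tcp_pos: [0.6211, -0.0718, 0.3289]
wrist_force: [-1.4, -6.3, 4.0]
tip 260.1 313.2 90
```

```bash
python3 -m jog '[[1,-1.1,-0.2,-0.2,0,0,0],[1,-2.2,-0.3,-0.5,0,0,0],[1,-2.2,-0.3,-0.5,0,0,0]]' | sed -n '2p;4p'; python3 tip.py;python3 -m jog '[[1,-0.6,-0.1,-0.2,0,0,0],[1,-1.1,-0.2,-0.3,0,0,0],[1,-1.1,-0.2,-0.3,0,0,0]]' | sed -n '2p;4p'; python3 tip.py
```

```text
tcp_pos: [0.6192, -0.072, 0.3285]
wrist_force: [-1.7, -6.0, 3.3]
tip 260.2 313.7 89
tcp_pos: [0.6183, -0.0722, 0.3284]
wrist_force: [0.5, -4.8, 2.9]
tip 260.5 313.3 86
```

```bash
python3 -m jog '[[1,-0.7,-0.1,-0.2,0,0,0],[1,-0.7,-0.1,-0.2,0,0,0],[1,-0.7,-0.1,-0.2,0,0,0]]' | sed -n '2p;4p'; python3 tip.py;python3 -m jog '[[1,-0.7,-0.1,-0.2,0,0,0],[1,-0.7,-0.1,-0.2,0,0,0],[1,-0.7,-0.1,-0.2,0,0,0]]' | sed -n '2p;4p'; python3 tip.py
```

```text
tcp_pos: [0.6178, -0.0722, 0.3282]
wrist_force: [1.6, -6.1, 3.8]
tip 260.4 313.4 87
tcp_pos: [0.6172, -0.0723, 0.3281]
wrist_force: [0.7, -5.0, 3.0]
tip 260.2 314.0 89
```

Locked against the stop: the force turned positive and the tip is stable. I release.

```bash
python3 -m jog '[[0.6,0,0,0,0,0,0],[0.5,0,0,0,0,0,0],[0.3,0,0,0,0,0,0],[0.2,0,0,0,0,0,0]]' | sed -n '2,6p'; python3 tip.py; python3 -m jog '[[0.2,0,0,15,0,0,0],[0.2,0,0,40,0,0,0],[0.2,0,0,70,0,0,0],[0.2,0,0,100,0,0,0],[0.2,0,0,100,0,0,0]]' | sed -n '2,6p'; python3 tip.py
python3 - <<'E'
from h import *
d=env.get_image("top");r=d["image"];cv2.imwrite("pics/t2.png",r[120:360,100:500,::-1].repeat(2,0).repeat(2,1)[:,:800])
E
```

```text
tcp_pos: [0.6163, -0.0704, 0.3257]
orientation: [-3.141, -0.001, 1.71]
wrist_force: [0.2, 0.0, -0.4]
opening: 0.0343
grip_force: 0.0
tip 260.2 313.6 87
tcp_pos: [0.6177, -0.0711, 0.4333]
orientation: [3.132, 0.004, 1.71]
wrist_force: [0.8, -0.1, 1.6]
opening: 0.037
grip_force: 0.0
tip 260.4 313.7 89
```

View pics/t2.png

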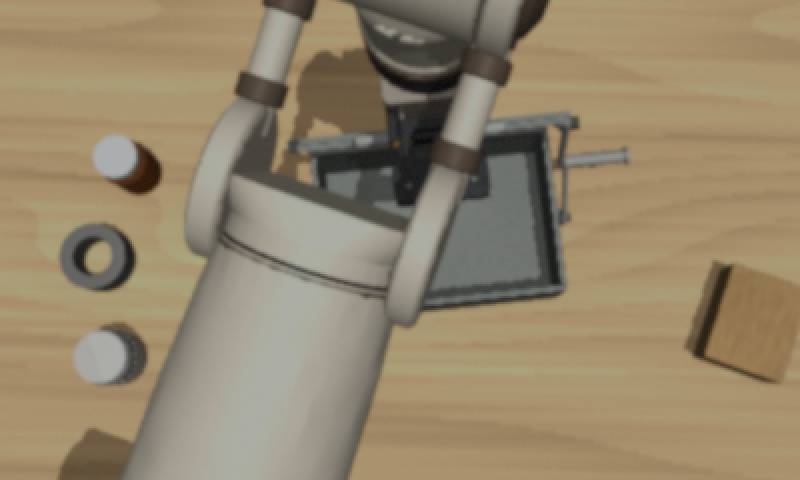

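The top view shows the lid standing open with the knee locked: the pin runs (560–628,158) in the crop, rearward of the foot. Now the tin.

```bash
python3 -m jog '[[-1,-15,26,0,0,0,7],[-1,-30,52,0,0,0,14],[-1,-45,78,0,0,0,21],[-1,-60,105,0,0,0,28],[-1,-75,131,-5,0,0,35],[-1,-90,157,-10,0,0,42],[-1,-105,184,-20,0,0,49],[-1,-120,210,-30,0,0,56]]' | sed -n '1,3p'; python3 -m jog '[[-1,-13,24,-25,0,0,7],[-1,-26,48,-50,0,0,14],[-1,-39,72,-75,0,0,21],[-1,-52,96,-100,0,0,28],[-1,-65,120,-130,0,0,34],[-1,-75,142,-160,0,0,34],[-1,-75,142,-190,0,0,34],[-1,-75,142,-190,0,0,34]]';python3 - <<'E'
from h import *
s=env.read_state();d=env.get_image("wrist");cv2.imwrite("pics/w2.png",d["image"][:,:,::-1]);print(s["qpos"].round(2))
i=d["image"].astype(int)
E
```

```text
time_s: 13.08
tcp_pos: [0.495, 0.1404, 0.3937]
orientation: [-3.141, -0.002, 2.693]
time_s: 13.75
tcp_pos: [0.4155, 0.2802, 0.1976]
orientation: [-3.138, -0.015, -3.001]
wrist_force: [-0.3, 0.1, -1.3]
opening: 0.092
grip_force: 0.0
[ 0.35 -0.    1.82  0.    1.34 -1.36]
```

View pics/w2.png

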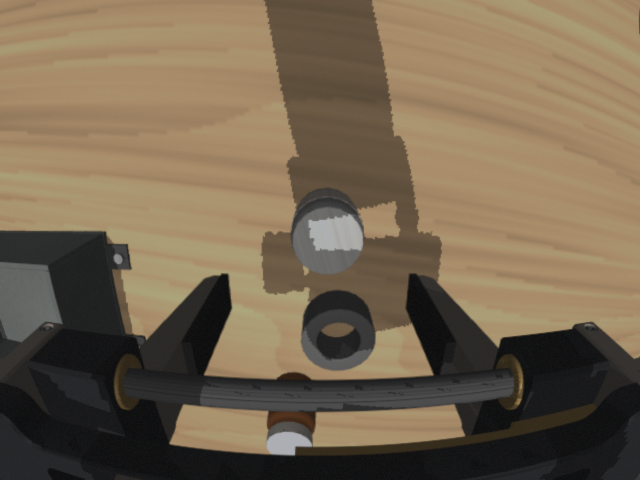

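The wrist view shows the tin's cap circle centred at about (328,237), and the tape at (338,330) behind it.

```bash
python3 - <<'E'
from h import *
s=env.read_state();d=env.get_image("wrist");print(s["tcp_pos"].round(4),s["orientation"].round(3))
for uv in [(328,237),(293,237),(364,237),(328,200),(328,274)]:print(wray(d,s,uv,.08).round(4))
E
```

```text
[0.4178 0.2802 0.2013] [-3.139 -0.01  -3.002]
[0.4236 0.289  0.08  ]
[0.4275 0.2613 0.08  ]
[0.4195 0.3177 0.08  ]
[0.3937 0.2846 0.08  ]
[0.4553 0.2938 0.08  ]
```

```bash
python3 -m jog '[[-1,4,5,-30,0,0,0],[-1,5,6,-65,0,0,0],[-1,5,6,-90,0,0,0],[-1,5,6,-115,0,0,0],[-1,5,6,-140,0,0,0],[-1,5,6,-153,0,0,0],[-1,5,6,-153,0,0,0]]'; python3 -m jog '[[0,0,0,0,0,0,0],[0.3,0,0,0,0,0,0],[0.5,0,0,0,0,0,0],[1,0,0,0,0,0,0],[1,0,0,0,0,0,0],[1,0,0,0,0,0,0],[1,0,0,0,0,0,0]]'
```

```text
time_s: 14.43
tcp_pos: [0.4262, 0.286, 0.0518]
orientation: [-3.141, -0.003, -3.005]
wrist_force: [-0.2, 0.1, -0.2]
opening: 0.0918
grip_force: 0.0
time_s: 15.02
tcp_pos: [0.4276, 0.2881, 0.0544]
orientation: [3.14, 0.003, -3.003]
wrist_force: [-0.6, 3.7, 6.0]
opening: 0.0611
grip_force: 30.0
```

```bash
python3 -m jog '[[1,0,0,10,0,0,0],[1,0,0,40,0,0,0],[1,0,0,75,0,0,0],[1,0,0,110,0,0,0],[1,0,0,145,0,0,0],[1,5,-15,160,0,0,0],[1,14,-45,165,0,0,0],[1,25,-80,165,0,0,0]]'; python3 -m jog '[[1,10,-35,0,0,0,0],[1,20,-70,0,0,0,0],[1,30,-105,0,0,0,0],[1,40,-140,0,0,0,0],[1,52,-175,0,0,0,0],[1,64,-210,0,0,0,0],[1,75,-245,0,0,0,0],[1,81,-265,0,0,0,0]]';  python3 -m jog '[[1,1,-6,0,0,0,0],[1,1,-6,0,0,0,0],[1,1,-6,0,0,0,0],[1,1,-6,0,0,0,0]]'; python3 -c "
from h import *
print(W(-.041,.02,0),env.read_state()['qpos'])"
```

```text
time_s: 15.68
tcp_pos: [0.4515, 0.207, 0.2197]
orientation: [-3.141, 0.002, -3.0]
wrist_force: [0.6, -0.4, -4.6]
opening: 0.0609
grip_force: 30.0
time_s: 16.35
tcp_pos: [0.5319, -0.0616, 0.2171]
orientation: [-3.14, -0.003, -3.005]
wrist_force: [-0.3, 0.4, -5.0]
opening: 0.0616
grip_force: 30.0
time_s: 16.68
tcp_pos: [0.5327, -0.0625, 0.2175]
orientation: [3.14, -0.001, -3.002]
wrist_force: [-0.4, -0.5, -4.6]
opening: 0.061
grip_force: 30.0
[ 0.53527409 -0.06297617  0.        ] [-3.42444773e-01  6.35171621e-02  1.71022071e+00  3.35598233e-04
  1.36959597e+00 -2.05305587e+00]
```

```bash
python3 -m jog '[[1,2,0,-30,0,0,0],[1,2,0,-60,0,0,0],[1,2,0,-90,0,0,0],[1,2,0,-115,0,0,0],[1,2,0,-135,0,0,0],[1,2,0,-145,0,0,0],[1,2,0,-150,0,0,0],[1,2,0,-150,0,0,0]]'; python3 -m jog '[[1,0,0,-2,0,0,0],[1,0,0,-3,0,0,0],[1,0,0,-3,0,0,0]]' | sed -n '2p;4p'
```

```text
time_s: 17.35
tcp_pos: [0.535, -0.063, 0.0675]
orientation: [3.141, -0.001, -3.002]
wrist_force: [0.0, -0.1, -4.0]
opening: 0.0611
grip_force: 30.0
tcp_pos: [0.5364, -0.0641, 0.0661]
wrist_force: [0.3, -0.8, -4.6]
```

```bash
python3 -m jog '[[1,0,0,-1.5,0,0,0],[1,0,0,-3,0,0,0],[1,0,0,-3,0,0,0]]' | sed -n '2p;4p'; python3 -m jog '[[1,0,0,-1,0,0,0],[1,0,0,-1.5,0,0,0],[1,0,0,-1.5,0,0,0]]' | sed -n '2p;4p'; python3 -m jog '[[1,0,0,-1,0,0,0],[1,0,0,-1,0,0,0]]' | sed -n '2p;4p'
```

```text
tcp_pos: [0.5354, -0.064, 0.0619]
wrist_force: [0.2, 0.6, -4.1]
tcp_pos: [0.5355, -0.064, 0.0605]
wrist_force: [-0.4, -0.0, -4.6]
tcp_pos: [0.5357, -0.064, 0.0605]
wrist_force: [-3.4, 0.8, 4.6]
```

Contact at the expected height (0.0605). I release and retreat.

```bash
python3 -m jog '[[0.2,0,0,0.5,0,0,0],[0,0,0,0.5,0,0,0],[-0.3,0,0,0.5,0,0,0],[-1,0,0,0.5,0,0,0],[-1,0,0,0.5,0,0,0]]'; python3 -m jog '[[-1,0,0,15,0,0,0],[-1,0,0,40,0,0,0],[-1,0,0,75,0,0,0],[-1,-5,0,115,0,0,0],[-1,-10,0,155,0,0,0],[-1,-20,0,190,0,0,0],[-1,-50,-10,220,0,0,-7],[-1,-80,-20,240,0,0,-14]]'; python3 tip.py
python3 - <<'E'
from h import *
d=env.get_image("scene");cv2.imwrite("pics/s3.png",cv2.resize(d["image"][150:350,200:420,::-1],None,fx=3,fy=3,interpolation=cv2.INTER_CUBIC))
E
```

```text
time_s: 18.68
tcp_pos: [0.5361, -0.0642, 0.0601]
orientation: [-3.141, 0.002, -3.003]
wrist_force: [-0.3, -0.3, -0.3]
opening: 0.0728
grip_force: 0.0
time_s: 19.35
tcp_pos: [0.4562, -0.0843, 0.3032]
orientation: [-3.14, 0.005, 3.032]
wrist_force: [-1.2, -1.2, 0.6]
opening: 0.0916
grip_force: 0.0
tip 260.3 313.6 86
```

View pics/s3.png

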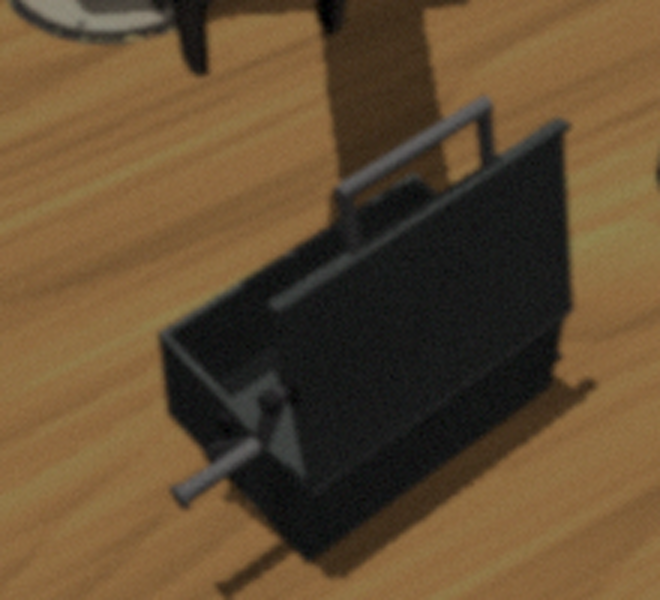

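The lid stands and the pin's flange is at crop (183,492), i.e. full image (261,314). I triangulate the pin from the scene and top views.

```bash
python3 - <<'E'
from h import *
s=env.read_state();print(s["tcp_pos"],s["orientation"],s["qpos"].round(2))
a=env.get_image("scene");b=env.get_image("top")
loc=lambda p:np.r_[(p-C)@ex,(p-C)@ey,p[2]]
i=b["image"][175:225,383:425].astype(int);m=((i.max(2)-i.min(2))<40)&(i.max(2)>100)
ys,xs=np.where(m);print("top mask cols",np.bincount(xs).tolist(),[round(ys[xs==k].mean()+175,1) for k in sorted(set(xs))])
print("scene plane",pinxz(a,(261,314)))
for z in (.115,.123,.131):print(z,loc(onz(b,(413,198.5),z)).round(4))
o1,v1=ray(a,(261,314));o2,v2=ray(b,(413,198.5))
t=np.linalg.lstsq(np.c_[v1,-v2],o2-o1,rcond=None)[0];p=o1+t[0]*v1;q=o2+t[1]*v2;print("tri",loc(p),loc(q))
for sl in (0,.001,.002,.003):
    T=np.linspace(1.2,1.5,600);L=[(brace(t,sl) or (0,0,1))[2] for t in T];k=np.argmin(abs(np.array(L)-.172*np.cos(.18)));print(sl,T[k].round(3),brace(T[k],sl)[1].round(4))
i=b["image"];g=cv2.cvtColor(i,cv2.COLOR_RGB2GRAY)
c=proj(b,W(-.045,.02,.086));print("tin expected px",c,i[int(c[0,1]),int(c[0,0])], i[int(c[0,1]),int(c[0,0])+25])
E
```

```text
[ 0.45559848 -0.08573914  0.30532363] [-3.13727727  0.00967145  3.03120996] [-0.45 -0.19  1.78 -0.    1.54 -1.91]
top mask cols [40, 18, 10, 8, 8, 9, 12, 7, 7, 7, 7, 7, 7, 7, 7, 7, 7, 7, 7, 7, 7, 7, 7, 7, 7, 7, 7, 7, 8, 8, 8, 7] [np.float64(202.1), np.float64(189.3), np.float64(193.1), np.float64(197.2), np.float64(197.2), np.float64(195.8), np.float64(192.1), np.float64(200.0), np.float64(200.0), np.float64(199.0), np.float64(199.0), np.float64(199.0), np.float64(199.0), np.float64(199.0), np.float64(199.0), np.float64(199.0), np.float64(199.0), np.float64(199.0), np.float64(199.0), np.float64(198.0), np.float64(198.0), np.float64(198.0), np.float64(198.0), np.float64(198.0), np.float64(198.0), np.float64(198.0), np.float64(198.0), np.float64(198.0), np.float64(197.5), np.float64(196.6), np.float64(197.5), np.float64(198.0)]
scene plane [0.04906456 0.13668764]
0.115 [ 0.0432 -0.209   0.115 ]
0.123 [ 0.0416 -0.2074  0.123 ]
0.131 [ 0.04   -0.2058  0.131 ]
tri [ 0.04374324 -0.20275068  0.12643038] [ 0.04088935 -0.20665769  0.12667327]
0 1.336 [0.0448 0.1251]
0.001 1.351 [0.0455 0.1256]
0.002 1.365 [0.0461 0.1262]
0.003 1.38 [0.0468 0.1267]
tin expected px [[312.11808986 252.13658516]] [168 165 151] [152 147 134]
```

```bash
python3 -m jog '[[0,-3,-30,0,0,0,-7],[0,-6,-60,0,0,0,-14],[0,-6,-90,0,0,0,-21],[0,-6,-120,0,0,0,-28],[0,-6,-150,0,0,0,-35],[0,-6,-180,0,0,0,-42],[0,-6,-200,0,0,0,-49],[0,-6,-200,0,0,0,-56]]'|sed -n '2,3p'
for i in 1; do python3 -m jog '[[0,0,0,0,0,0,-7],[0,0,0,0,0,0,-14],[0,0,0,0,0,0,-21],[0,0,0,0,0,0,-28],[0,0,0,0,0,0,-35],[0,0,0,0,0,0,-42],[0,0,0,0,0,0,-49],[0,0,0,0,0,0,-56]]'|sed -n '2,3p'; done
python3 -m jog '[[0,0,0,0,0,0,-7],[0,0,0,0,0,0,-14],[0,0,0,0,0,0,-21],[0,0,0,0,0,0,-28],[0,0,0,0,0,0,-35],[0,0,0,0,0,0,-42],[0,0,0,0,0,0,-49],[0,0,0,0,0,0,-56]]'|sed -n '2,3p'
python3 -m jog '[[0,0,0,0,0,0,-7],[0,0,0,0,0,0,-14],[0,0,0,0,0,0,-21],[0,0,0,0,0,0,-28],[0,0,0,0,0,0,-35],[0,0,0,0,0,0,-42],[0,0,0,0,0,0,-49],[0,0,0,0,0,0,-56]]'|sed -n '2,3p'
python3 -m jog '[[0,0,0,0,0,0,-7],[0,0,0,0,0,0,-14],[0,0,0,0,0,0,-21],[0,0,0,0,0,0,-28],[0,0,0,0,0,0,-32],[0,0,0,0,0,0,-32],[0,0,0,0,0,0,-32]]'; python3 -c "
from h import *
print(env.read_state()['qpos'].round(2),W(.043,-.185+.0038,.1157))"
```

```text
tcp_pos: [0.4494, -0.2869, 0.2967]
orientation: [-3.14, -0.003, 2.051]
tcp_pos: [0.45, -0.2834, 0.2972]
orientation: [-3.138, -0.001, 1.077]
tcp_pos: [0.45, -0.2834, 0.2972]
orientation: [-3.138, 0.002, 0.1]
tcp_pos: [0.45, -0.2834, 0.2972]
orientation: [-3.142, 0.004, -0.878]
time_s: 22.8
tcp_pos: [0.4498, -0.2835, 0.2979]
orientation: [3.14, 0.003, -1.429]
wrist_force: [0.6, 0.1, 0.9]
opening: 0.0463
grip_force: 0.0
[-0.79  0.01  1.61  0.    1.53  2.21] [ 0.64634075 -0.25059717  0.1157    ]
```

```bash
python3 -m jog '[[0,20,-5,0,6.6,0.9,0],[0,50,-8,0,13.2,1.9,0],[0,85,-8,-10,19.8,2.8,0],[0,120,-5,-20,19.8,2.8,0],[0,150,3,-30,19.8,2.8,0],[0,180,10,-40,19.8,2.8,0],[0,196,13,-48,19.8,2.8,0],[0,196,13,-48,19.8,2.8,0]]'; python3 -m jog '[[0,0,0,0,0,0,0],[0,0,0,0,0,0,0],[0,0,0,0,0,0,0]]'; python3 - <<'E'
from h import *
s=env.read_state();d=env.get_image("wrist");cv2.imwrite("pics/w3.png",d["image"][:,:,::-1]);print(s["qpos"].round(2))
i=d["image"].astype(int)
# where pin should appear: invert wray by scanning
R=Ro.from_euler("xyz",s["orientation"]).as_matrix();M=d["mount"];K=d["camera_matrix"]
for y in (-.165,-.185,-.206):
    c=np.linalg.inv(M)@np.r_[R.T@(W(.043,y,.126)-s["tcp_pos"]),1];v=c[:3]/np.linalg.norm(c[:3]);a=np.arccos(-v[2]);r=a*K[0,0];n=np.array([v[0],-v[1]]);n/=np.linalg.norm(n)
    uv=K[:2,2]+r*n;print(y,uv.round(1))
    row=i[int(uv[1]),max(0,int(uv[0])-40):int(uv[0])+40];print((row.max(1)-row.min(1)).tolist()[::2],row.max(1).tolist()[::2])
E
```

```text
time_s: 23.47
tcp_pos: [0.6472, -0.2685, 0.247]
orientation: [3.138, 0.354, -1.428]
wrist_force: [0.3, 0.3, -1.0]
opening: 0.0464
grip_force: 0.0
time_s: 23.72
tcp_pos: [0.6449, -0.2717, 0.2529]
orientation: [-3.141, 0.348, -1.433]
wrist_force: [-0.5, -0.4, -0.2]
opening: 0.046
grip_force: 0.0
[-0.68  0.65  0.94  0.24  1.8   2.35]
-0.165 [314.5 214.5]
[2, 0, 1, 1, 1, 3, 2, 2, 2, 2, 1, 1, 3, 2, 2, 2, 1, 2, 1, 2, 2, 1, 2, 1, 1, 2, 1, 2, 0, 1, 0, 1, 1, 1, 1, 0, 0, 1, 2, 2] [48, 52, 51, 53, 53, 54, 53, 52, 53, 54, 53, 53, 54, 53, 54, 103, 131, 152, 158, 161, 156, 144, 122, 63, 53, 54, 52, 59, 67, 69, 68, 69, 70, 71, 71, 70, 70, 73, 70, 56]
-0.185 [314.4 193.5]
[1, 2, 2, 2, 3, 3, 2, 3, 2, 2, 2, 1, 1, 2, 1, 1, 2, 0, 2, 0, 1, 0, 1, 1, 2, 2, 0, 1, 2, 3, 2, 1, 2, 2, 2, 2, 1, 2, 2, 1] [53, 52, 51, 52, 52, 53, 52, 52, 52, 52, 53, 52, 53, 52, 56, 79, 88, 93, 95, 94, 89, 85, 74, 55, 53, 53, 53, 53, 55, 56, 54, 54, 55, 55, 55, 55, 53, 54, 53, 54]
-0.206 [314.2 169.8]
[73, 73, 73, 74, 76, 77, 62, 43, 43, 41, 39, 40, 26, 0, 2, 1, 0, 1, 0, 1, 1, 1, 2, 1, 1, 27, 41, 40, 41, 41, 40, 41, 40, 40, 41, 41, 42, 43, 45, 44] [198, 196, 196, 198, 204, 206, 169, 118, 117, 113, 109, 110, 99, 71, 70, 70, 70, 69, 70, 70, 69, 71, 70, 71, 69, 97, 114, 111, 113, 113, 112, 112, 112, 112, 114, 115, 119, 120, 123, 120]
```

```bash
python3 -m jog '[[0,1,3,-25,0,0,0],[0,2,7,-50,0,0,0],[0,3,11,-75,0,0,0],[0,3,15,-100,0,0,0],[0,3,18,-120,0,0,0],[0,3,21,-137,0,0,0],[0,3,21,-137,0,0,0],[0,3,21,-137,0,0,0]]'; python3 tip.py
```

```text
time_s: 24.43
tcp_pos: [0.6477, -0.25, 0.1151]
orientation: [3.14, 0.35, -1.433]
wrist_force: [0.3, 1.1, -0.3]
opening: 0.0461
grip_force: 0.0
tip 239.0 306.0 3
```

```bash
python3 -m jog '[[0.4,0,0,0,0,0,0],[0.6,0,0,0,0,0,0],[0.8,0,0,0,0,0,0],[1,0,0,0,0,0,0],[1,0,0,0,0,0,0],[1,0,0,0,0,0,0]]'
python3 - <<'E'
from h import *
# pin path about foot (s=.001) from locked, world shifts in mm
F=np.array([-.005,.056])
K=brace(1.351,.001)[1];a0=np.arctan2(*(K-F));print("a0",np.degrees(a0))
for a in range(38,-80,-4):
    r=np.radians(a);k=F+.086*np.array([np.sin(r),np.cos(r)]);dx,dz=(k-K)*1000
    print(a,(dx*ex[0]).round(1),(dx*ex[1]).round(1),dz.round(1),end=" | ")
for s in(0,.001,.002):
  k=brace(0,s)[0];print("\nclosed",k,np.degrees(np.arctan2(*(k-[-.005,.055+s]))))
T=np.linspace(0,1.38,24);print([(t.round(2),np.degrees(np.arctan2(*(brace(t,.001)[0]-F))).round(0)) for t in T])
E
```

```text
time_s: 24.98
tcp_pos: [0.6482, -0.2502, 0.1152]
orientation: [3.14, 0.349, -1.433]
wrist_force: [-1.7, -0.6, 3.0]
opening: 0.0123
grip_force: 30.0
a0 35.9010158585794
38 2.5 0.3 -1.9 | 34 -2.3 -0.3 1.6 | 30 -7.4 -1.0 4.8 | 26 -12.6 -1.8 7.6 | 22 -18.0 -2.5 10.1 | 18 -23.6 -3.3 12.1 | 14 -29.3 -4.1 13.8 | 10 -35.2 -4.9 15.0 | 6 -41.0 -5.7 15.9 | 2 -47.0 -6.6 16.3 | -2 -52.9 -7.4 16.3 | -6 -58.8 -8.2 15.9 | -10 -64.7 -9.1 15.0 | -14 -70.5 -9.9 13.8 | -18 -76.3 -10.7 12.1 | -22 -81.8 -11.5 10.1 | -26 -87.3 -12.2 7.6 | -30 -92.5 -12.9 4.8 | -34 -97.6 -13.7 1.6 | -38 -102.4 -14.3 -1.9 | -42 -106.9 -15.0 -5.8 | -46 -111.2 -15.6 -9.9 | -50 -115.2 -16.1 -14.4 | -54 -118.8 -16.6 -19.1 | -58 -122.2 -17.1 -24.1 | -62 -125.1 -17.5 -29.3 | -66 -127.8 -17.9 -34.7 | -70 -130.0 -18.2 -40.2 | -74 -131.8 -18.4 -46.0 | -78 -133.3 -18.6 -51.8 | 
closed [-0.08845373  0.07577199] -76.0228596041546

closed [-0.08861182  0.0761262 ] -76.46581003020646

closed [-0.0887658   0.07647539] -76.91137075708741
[(np.float64(0.0), np.float64(-76.0)), (np.float64(0.06), np.float64(-74.0)), (np.float64(0.12), np.float64(-71.0)), (np.float64(0.18), np.float64(-68.0)), (np.float64(0.24), np.float64(-64.0)), (np.float64(0.3), np.float64(-61.0)), (np.float64(0.36), np.float64(-57.0)), (np.float64(0.42), np.float64(-54.0)), (np.float64(0.48), np.float64(-50.0)), (np.float64(0.54), np.float64(-47.0)), (np.float64(0.6), np.float64(-43.0)), (np.float64(0.66), np.float64(-39.0)), (np.float64(0.72), np.float64(-35.0)), (np.float64(0.78), np.float64(-31.0)), (np.float64(0.84), np.float64(-27.0)), (np.float64(0.9), np.float64(-23.0)), (np.float64(0.96), np.float64(-19.0)), (np.float64(1.02), np.float64(-15.0)), (np.float64(1.08), np.float64(-10.0)), (np.float64(1.14), np.float64(-5.0)), (np.float64(1.2), np.float64(-0.0)), (np.float64(1.26), np.float64(5.0)), (np.float64(1.32), np.float64(11.0)), (np.float64(1.38), np.float64(20.0))]
```

```bash
python3 -m jog '[[1,-1.2,-0.2,0.8,0,0,0],[1,-2.3,-0.3,1.6,0,0,0],[1,-2.3,-0.3,1.6,0,0,0]]' | sed -n '2p;4,5p'; python3 -m jog '[[1,-2.5,-0.3,1.6,0,0,0],[1,-5.1,-0.7,3.2,0,0,0],[1,-5.1,-0.7,3.2,0,0,0]]' | sed -n '2p;4,5p'
```

```text
tcp_pos: [0.6466, -0.2504, 0.1164]
wrist_force: [2.4, -1.9, -2.2]
opening: 0.0132
tcp_pos: [0.6412, -0.2511, 0.1202]
wrist_force: [3.9, -1.9, -2.2]
opening: 0.0129
```

```bash
python3 -m jog '[[1,-2.6,-0.4,1.4,0,0,0],[1,-5.2,-0.8,2.8,0,0,0],[1,-5.2,-0.8,2.8,0,0,0]]' | sed -n '2p;4,5p'; python3 -m jog '[[1,-2.7,-0.4,1.3,0,0,0],[1,-5.4,-0.7,2.5,0,0,0],[1,-5.4,-0.7,2.5,0,0,0]]' | sed -n '2p;4,5p'
```

```text
tcp_pos: [0.636, -0.2518, 0.1235]
wrist_force: [3.5, 0.4, -0.1]
opening: 0.013
tcp_pos: [0.6309, -0.2525, 0.1262]
wrist_force: [4.5, 0.3, 2.1]
opening: 0.0128
```

```bash
python3 -m jog '[[1,-2.8,-0.4,1.0,0,0,0],[1,-5.6,-0.8,2.0,0,0,0],[1,-8.5,-1.2,2.9,0,0,0],[1,-11.3,-1.6,3.7,0,0,0],[1,-11.3,-1.6,3.7,0,0,0]]' | sed -n '2p;4,5p'; python3 -m jog '[[1,-3,-0.4,0.7,0,0,0],[1,-5.9,-0.8,1.2,0,0,0],[1,-8.8,-1.2,1.7,0,0,0],[1,-11.7,-1.6,2.1,0,0,0],[1,-11.7,-1.6,2.1,0,0,0]]' | sed -n '2p;4,5p'
```

```text
tcp_pos: [0.62, -0.254, 0.1308]
wrist_force: [4.0, 0.5, 4.7]
opening: 0.0134
tcp_pos: [0.6078, -0.2557, 0.1326]
wrist_force: [3.4, 0.9, 5.1]
opening: 0.0134
```

```bash
python3 -m jog '[[1,-3,-0.4,0.5,0,0,0],[1,-6,-0.9,0.8,0,0,0],[1,-9,-1.3,0.9,0,0,0],[1,-11.9,-1.7,0.9,0,0,0],[1,-14.8,-2.1,0.8,0,0,0],[1,-17.8,-2.5,0.5,0,0,0],[1,-20.8,-3,0.1,0,0,0],[1,-23.7,-3.4,-0.4,0,0,0]]' | sed -n '2p;4,5p'
cat > bar.py <<'E'
from h import *
d=env.get_image("top");i=d["image"].astype(int)
# predicted bar pixel per theta vs. image: print brightness along
for t in np.arange(0.0,1.45,.1):
    c=proj(d,W(.09-.23*np.cos(t),.03,.111+.23*np.sin(t)))[0];v=i[int(round(c[1]))-1:int(round(c[1]))+2,int(round(c[0]))].mean(0);print(round(t,2),c.round(0),v.round(0))
E
python3 bar.py
```

```text
tcp_pos: [0.5829, -0.259, 0.1299]
wrist_force: [0.1, 0.9, 1.8]
opening: 0.0132
0.0 [312. 296.] [119.  99.  72.]
0.1 [312. 295.] [117.  97.  70.]
0.2 [311. 293.] [114.  94.  68.]
0.3 [311. 290.] [118.  98.  71.]
0.4 [310. 285.] [117.  97.  70.]
0.5 [309. 280.] [117.  98.  70.]
0.6 [308. 273.] [80. 82. 78.]
0.7 [307. 265.] [122. 122. 121.]
0.8 [306. 255.] [177. 179. 179.]
0.9 [305. 245.] [172. 173. 172.]
1.0 [303. 233.] [123. 127. 123.]
1.1 [302. 221.] [139. 140. 137.]
1.2 [301. 208.] [70. 72. 69.]
1.3 [299. 195.] [63. 66. 64.]
1.4 [298. 182.] [176. 154. 117.]
```

```bash
python3 -m jog '[[1,-2.9,-0.4,-0.6,0,0,0],[1,-5.8,-0.8,-1.2,0,0,0],[1,-8.7,-1.2,-2,0,0,0],[1,-11.6,-1.6,-2.9,0,0,0],[1,-14.4,-2,-3.9,0,0,0],[1,-17.1,-2.4,-4.9,0,0,0],[1,-19.9,-2.8,-6.1,0,0,0],[1,-22.6,-3.1,-7.4,0,0,0]]' | sed -n '2p;4,5p'
python3 - <<'E'
from h import *
d=env.get_image("scene");t=.84
print(proj(d,W(.09-.18*np.cos(t),-.13,.111+.18*np.sin(t))))
i=d["image"].astype(int)
# profile of the lid's bar: sample along theta for the bar middle
for t in np.arange(.5,1.35,.05):
    c=proj(d,[W(.09-.23*np.cos(t),y,.111+.23*np.sin(t)) for y in (-.03,0,.03)]).round().astype(int);print(t.round(2),[int(i[q[1],q[0]].max()-i[q[1],q[0]].min()) for q in c],c[1])
E
```

```text
tcp_pos: [0.5606, -0.2619, 0.1225]
wrist_force: [0.1, 0.3, 0.1]
opening: 0.0132
[[264.34483497 239.9207908 ]]
0.5 [35, 3, 5] [289 196]
0.55 [20, 11, 10] [291 194]
0.6 [8, 12, 32] [293 192]
0.65 [10, 21, 33] [294 191]
0.7 [10, 10, 30] [297 190]
0.75 [9, 11, 10] [299 189]
0.8 [10, 2, 9] [301 189]
0.85 [3, 6, 5] [304 188]
0.9 [1, 3, 3] [306 188]
0.95 [12, 23, 41] [309 189]
1.0 [37, 48, 71] [312 189]
1.05 [35, 40, 56] [316 190]
1.1 [40, 39, 4] [319 191]
1.15 [35, 40, 14] [322 192]
1.2 [32, 36, 34] [326 193]
1.25 [32, 33, 34] [329 195]
1.3 [20, 18, 24] [333 197]
```

```bash
python3 -m jog '[[1,-2.7,-0.4,-1.4,0,0,0],[1,-5.2,-0.7,-2.8,0,0,0],[1,-7.8,-1.1,-4.4,0,0,0],[1,-10.3,-1.4,-6,0,0,0],[1,-12.7,-1.8,-7.7,0,0,0],[1,-15,-2.1,-9.5,0,0,0],[1,-17.4,-2.4,-11.4,0,0,0],[1,-19.6,-2.7,-13.4,0,0,0]]' | sed -n '2p;4,5p'
python3 -c "
import numpy as np
r=np.radians
for a in range(-44,-60,-2):
  dx=86*(np.sin(r(a))-np.sin(r(-42)));dz=86*(np.cos(r(a))-np.cos(r(-42)));print(a,(dx*.99).round(1),(dx*.139).round(1),dz.round(1))
for a in range(-60,-80,-2):
  dx=86*(np.sin(r(a))-np.sin(r(-58)));dz=86*(np.cos(r(a))-np.cos(r(-58)));print(a,(dx*.99).round(1),(dx*.139).round(1),dz.round(1))"
```

```text
tcp_pos: [0.541, -0.2647, 0.1092]
wrist_force: [-2.4, 1.6, -2.5]
opening: 0.013
-44 -2.2 -0.3 -2.0
-46 -4.3 -0.6 -4.2
-48 -6.3 -0.9 -6.4
-50 -8.3 -1.2 -8.6
-52 -10.1 -1.4 -11.0
-54 -11.9 -1.7 -13.4
-56 -13.6 -1.9 -15.8
-58 -15.2 -2.1 -18.3
-60 -1.5 -0.2 -2.6
-62 -3.0 -0.4 -5.2
-64 -4.3 -0.6 -7.9
-66 -5.6 -0.8 -10.6
-68 -6.7 -0.9 -13.4
-70 -7.8 -1.1 -16.2
-72 -8.8 -1.2 -19.0
-74 -9.6 -1.4 -21.9
-76 -10.4 -1.5 -24.8
-78 -11.1 -1.6 -27.7
```

```bash
python3 -m jog '[[1,-2.2,-0.3,-2,0,0,0],[1,-4.3,-0.6,-4.2,0,0,0],[1,-6.3,-0.9,-6.4,0,0,0],[1,-8.3,-1.2,-8.6,0,0,0],[1,-10.1,-1.4,-11,0,0,0],[1,-11.9,-1.7,-13.4,0,0,0],[1,-13.6,-1.9,-15.8,0,0,0],[1,-15.2,-2.1,-18.3,0,0,0]]' | sed -n '2p;4,5p'
python3 -m jog '[[1,-1.5,-0.2,-2.6,0,0,0],[1,-3,-0.4,-5.2,0,0,0],[1,-4.3,-0.6,-7.9,0,0,0],[1,-5.6,-0.8,-10.6,0,0,0],[1,-6.7,-0.9,-13.4,0,0,0],[1,-7.8,-1.1,-16.2,0,0,0],[1,-8.3,-1.1,-17.6,0,0,0],[1,-8.3,-1.1,-17.6,0,0,0]]' | sed -n '2p;4,5p'
```

```text
tcp_pos: [0.526, -0.2668, 0.0909]
wrist_force: [-3.2, 2.5, -3.0]
opening: 0.0128
tcp_pos: [0.5169, -0.2681, 0.0723]
wrist_force: [-4.7, 1.5, -6.0]
opening: 0.0128
```

```bash
python3 -m jog '[[1,-0.3,0,-0.7,0,0,0],[1,-0.5,-0.1,-1.4,0,0,0],[1,-0.7,-0.1,-2.1,0,0,0],[1,-0.9,-0.1,-2.9,0,0,0],[1,-1.1,-0.1,-3.6,0,0,0],[1,-1.3,-0.2,-4.3,0,0,0],[1,-1.3,-0.2,-4.3,0,0,0]]' | sed -n '2p;4,5p'
python3 -m jog '[[1,-0.2,0,-0.7,0,0,0],[1,-0.4,-0.1,-1.4,0,0,0],[1,-0.4,-0.1,-1.4,0,0,0]]' | sed -n '2p;4,5p'
python3 -m jog '[[1,-0.2,0,-0.4,0,0,0],[1,-0.2,0,-0.7,0,0,0],[1,-0.2,0,-0.7,0,0,0]]' | sed -n '2p;4,5p'
```

```text
tcp_pos: [0.5155, -0.2683, 0.0679]
wrist_force: [-5.9, 0.0, -7.8]
opening: 0.0131
tcp_pos: [0.5154, -0.2683, 0.0672]
wrist_force: [-5.6, 2.4, -4.6]
opening: 0.013
tcp_pos: [0.5154, -0.2683, 0.0669]
wrist_force: [-5.2, 1.2, -2.7]
opening: 0.0128
```

```bash
python3 -m jog '[[1,-0.6,0,-0.4,0,0,0],[1,-0.8,0,-0.7,0,0,0],[1,-0.8,0,-0.7,0,0,0]]' | sed -n '2p;4,5p';python3 - <<'E'
from h import *
for n in("top","scene"):
    d=env.get_image(n);i=d["image"].astype(int)
    for z in (.05,.02,.01,0,-.01):
        c=proj(d,[W(.09-np.sqrt(.23**2-z*z),y,.111+z) for y in(-.04,-.02,0,.02,.04)]).round().astype(int)
        print(n,z,[int(i[q[1],q[0]].max()-i[q[1],q[0]].min()) for q in c])
E
```

```text
tcp_pos: [0.5154, -0.2683, 0.0667]
wrist_force: [-4.6, 2.7, -1.2]
opening: 0.0132
top 0.05 [36, 36, 37, 31, 36]
top 0.02 [5, 2, 2, 3, 3]
top 0.01 [2, 2, 2, 3, 3]
top 0 [2, 2, 2, 3, 3]
top -0.01 [2, 2, 2, 3, 3]
scene 0.05 [74, 40, 37, 38, 39]
scene 0.02 [57, 27, 27, 31, 26]
scene 0.01 [5, 2, 4, 6, 2]
scene 0 [7, 4, 1, 6, 8]
scene -0.01 [32, 27, 32, 22, 30]
```

```bash
python3 - <<'E'
from h import *
a=cv2.imread("pics/scene0.png")[:,:,::-1].astype(int);d=env.get_image("scene");b=d["image"].astype(int)
for z in np.arange(-.012,.0241,.003):
    c=proj(d,[W(.09-np.sqrt(.23**2-z*z),y,.111+z) for y in np.linspace(-.045,.045,31)]).astype(np.float32)
    f=lambda i:np.mean([cv2.remap((i.max(2)-i.min(2)).astype(np.float32),c[:,:1],c[:,1:],1)])
    print(z.round(3),f(a).round(1),f(b).round(1))
E
```

```text
-0.012 64.1 31.4
-0.009 57.5 27.5
-0.006 44.0 19.8
-0.003 25.3 11.1
-0.0 11.0 5.3
0.003 4.6 2.9
0.006 3.5 2.5
0.009 6.4 3.5
0.012 13.2 6.8
0.015 25.4 13.0
0.018 40.8 21.1
0.021 53.8 29.1
0.024 61.6 34.8
```

The bar's profile matches the start image, so the lid is down. A little more easing, then release.

```bash
python3 -m jog '[[1,-0.4,0,-0.5,0,0,0],[1,-0.8,0,-1,0,0,0],[1,-0.8,0,-1,0,0,0]]' | sed -n '2p;4,5p'; python3 -m jog '[[0.6,0,0,0,0,0,0],[0.4,0,0,0,0,0,0],[0.2,0,0,0,0,0,0],[0,0,0,0,0,0,0]]' | sed -n '2p;4,5p'; python3 -m jog '[[0,0,-5,15,0,0,0],[0,0,-12,35,0,0,0],[0,0,-20,60,0,0,0],[0,0,-30,95,0,0,0],[0,0,-40,130,0,0,0],[0,-20,-45,160,0,0,0],[0,-40,-50,180,0,0,0],[0,-40,-50,180,0,0,0]]'; python3 - <<'E'
from h import *
a=cv2.imread("pics/scene0.png");b=env.get_image("scene")["image"][:,:,::-1]
for n,(y0,y1,x0,x1) in dict(bar=(195,250,255,320),lid=(210,330,255,395),pin=(265,300,220,275),things=(150,250,385,470),carton=(280,345,138,192)).items():
    x=cv2.absdiff(a,b)[y0:y1,x0:x1].max(2);print(n,(x>40).sum(),x.size)
E
```

```text
tcp_pos: [0.5153, -0.2683, 0.0663]
wrist_force: [-1.5, 4.1, 0.8]
opening: 0.0129
tcp_pos: [0.515, -0.2691, 0.066]
wrist_force: [-0.1, 0.0, 0.4]
opening: 0.0364
time_s: 32.98
tcp_pos: [0.4742, -0.3217, 0.2513]
orientation: [-3.138, 0.34, -1.433]
wrist_force: [-1.3, -0.2, -0.1]
opening: 0.0458
grip_force: 0.0
bar 1554 3575
lid 1347 16800
pin 612 1925
things 755 8500
carton 211 3510
```

```bash
python3 -m jog '[[0,-20,-20,0,0,0,0],[0,-20,-20,0,0,0,0],[0,-20,-20,0,0,0,0]]' | sed -n '2p;4p'; python3 - <<'E'
from h import *
a=cv2.imread("pics/scene0.png")[:,:,::-1].astype(int);d=env.get_image("scene");b=d["image"].astype(int)
for z in (-.006,-.003,0,.006,.012,.015,.018):
    c=proj(d,[W(.09-np.sqrt(.23**2-z*z),y,.111+z) for y in np.linspace(-.045,.045,31)]).astype(np.float32)
    f=lambda i:np.mean([cv2.remap((i.max(2)-i.min(2)).astype(np.float32),c[:,:1],c[:,1:],1)])
    print(z,f(a).round(1),f(b).round(1))
print(env.close_job())
E
```

```text
tcp_pos: [0.4544, -0.3381, 0.2438]
wrist_force: [0.7, 0.3, -0.1]
-0.006 44.0 19.3
-0.003 25.3 10.4
0 11.0 5.4
0.006 3.5 3.2
0.012 13.2 6.4
0.015 25.4 11.3
0.018 40.8 18.0
the job is handed in; nothing more can be done
None
```

The job is handed in at about 33 s: the tin was set down in the chest without a drop, the brace folded by its pin, and the lid lowered closed under control; the closing call returned no verdict, and neither clamp slip nor the tin's final pose was measured directly.

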